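# Settle a nest plate onto its kinematic fixture base

### The job

Pick up the nest plate by its grip block and set it on the fixture base so that all three ball feet are fully home: foot A in the cone of the sliding locator bar, foot B in the V-groove and foot C on the flat pad. Nobody knows where along its travel the bar is clamped, so find the cone by feel, keep every touch on the base gentle (never more than 30 N), and leave the plate sitting there by itself, level and let go. Do not disturb the bolt bin, the screwdriver or the steel bowl.

Things in the scene. Friction and masses are not known exactly. Their poses are not given: they have to be found in the camera images.
- base: Fixture base, fixed: dark steel slab 266 x 150 x 20 mm carrying three seats. Origin on the bench, x along the groove, z up; slab spans x -160..+106, y -75..+75 mm. All feet home: plate level, its axes along the base's (not end for end), its grip point 99.6 mm above this origin, at y = 0 and x = cone x + 66 mm, so anywhere from -21 to +28 mm.
- travel_end (a point): Outer end of the cone's travel (base x -94, y +30, z 40 mm); the cone is NOT here but, unmeasured, 7 to 56 mm from here towards base +x (base x -87..-38). Locator bar: dark, 124 (x) x 34 mm, flat top 40 mm above bench, clamped rigidly; bright cone at its middle: 45 degree walls, mouth 17 mm wide, 8.5 deep. Bar top is 4.4 mm above where a home foot's underside lies.
- groove_mid (a point): Middle of the V-groove at the level of its upper edges (base x +66, y +30, z 40 mm). Bright steel block; the groove runs 72 mm along base x, open at both ends, 17 mm wide at the top, 45 degree walls, 8.5 mm deep.
- pad_mid (a point): Centre of the top of the flat pad (base x 0, y -45, z 35.6 mm): bright steel, level, 76 mm along x by 44 mm along y.
- grip (a point): Grasp point of the loose black nest plate (0.5 to 0.75 kg, 160 x 130 x 10 mm), axes as the plate: in the aluminium grip block, 40 (x) x 20 (y) x 48 mm high, at the plate's middle above its centre of mass. It is 64 mm above the feet's undersides, 28 mm above the plate's top, 20 mm below the block's top. Pins up to 12 mm tall stand only beyond 50 mm from the middle along x.
- foot_a (a point): Underside of ball foot A, 66 mm towards -x and 30 mm towards +y from the grip point, 64 mm below it; belongs in the cone. The feet are polished oiled steel balls, 20 mm diameter, low friction, yet a foot can hang up part-way on the wall of the cone until the plate is nudged a little further.
- foot_b (a point): Underside of ball foot B, 66 mm towards +x and 30 mm towards +y from the grip point, 64 mm below it; belongs in the V-groove.
- foot_c (a point): Underside of ball foot C, straight 45 mm towards -y from the grip point (x 0), 64 mm below it; belongs on the flat pad.
- bolt_bin_mid (a point): Bystander: middle of a small open yellow bin of bolts, 100 x 120 x 50 mm, on the bench beyond the work.
- driver_mid (a point): Bystander: point on a loose screwdriver lying on the bench beyond the work.
- cup_mid (a point): Bystander: middle of a steel bowl, 90 mm across, 50 mm high, on the bench beyond the work.
There are look-alikes about, which are no part of the job. Of the things that look like the part that bears grip, the smaller one is meant.

How it is judged:
By the outcome, as a careful person would: the job done as asked, in the order asked, and still so for the second after the job is handed in, with the robot touching nothing.
It also fails if it takes over 61 s, if anything falls off the work surface, if the arm or the gripper's body presses on something with over 40 N, if the wrist force passes 120 N, or if a joint passes its speed limit or range.

### The arm

A 6-joint arm with a two-finger parallel gripper is mounted at the origin on the work surface. World frame = base frame: x ahead of the robot, y to its left, z up, the work surface at z = 0. Lengths are in m, angles in rad, forces in N, time in s.
With the tool pointing down it reaches from about 0.25 to 0.725 m from the base axis. Payload 9.7 kg.
Tool frame: the origin (TCP) lies at the very end of the fingers, on their centre line; the grasp point (between the pads) lies 19 mm behind it; x points along the fingers, y is the direction in which the jaws open and shut, and the axes are right-handed (so a half turn about x gives the same grasp; the last joint's range is limited). The gripper opens to 85 mm and grips with 20 to 120 N. Pads are 22 mm wide; open, the fingers measure 114 mm over their backs; the gripper's body (76 mm by 85 mm) begins 54 mm behind the grasp point. The pads swing forward as they close: fully open they stand 13 mm farther back than shut.
Start: joints at [0, 0.087, 0.176, 1.66, 0, 1.571], TCP at [0.55, -0, 0.231] pointing down, gripper open.
Joint ranges: [-3.13, 3.13], [-0.85, 1.81], [-1.15, 1.24], [-2.2, 2.28], [-1.44, 1.52], [-3.14, 3.14]. Speed limits (rad/s): [2.22, 2.22, 2.57, 3.14, 3.14, 3.14].

### API

Orientations are given as a unit quaternion [w, x, y, z].
In Python, from workcell import bot gives the robot as it stands. The module is installed in compiled form; this text tells all that it offers.
- The arm moves only by the tool step_arm, never from a script. Its argument "commands" is a list of rows, each a list of 7 numbers: the turn, a rotation vector about the tool's x, y, z in degrees, then the shift along the tool's x, y, z in cm, then the finger opening in cm, from 0 to 8.54. A call has 1 to 8 rows; each row shifts and turns the pose as measured when the row begins, along the tool's axes as they then stand; what a row does not reach is not made up. A row lasts 1/12 s, in which the tool goes at most 41.7 mm and 7.16 degrees, less where a joint would pass 70% of its speed; a pose out of reach is approached as far as the arm can. A call is refused whole if a number of a shift passes 4.17 or a number of a turn 7.16, either way. A call with a gripper value outside its range is refused whole. The fingers move at their own pace and stop on an object; "grip_force" is the grip in N (left out, the last holds). Time passes only in rows, so rows that do not move let the fingers close. It gives the time, the measured TCP pose, the force and the opening at its end, in the units of the state.
- bot.get_state(): the state, without advancing time (a new reading comes with each control period).
- bot.camera(name): name is "scene" or "side" or "wrist"; returns a dict with "img" (384x512x3 uint8, blue, green, red), "range_z" (384x512 float32, m along the optical axis (not along the pixel's ray), 0 where there is no reading), "K" (3x3 intrinsics, pixels), "pose" (4x4, takes a point from camera to world coordinates). Camera axes: x right, y down, z forward; pixel columns grow to the right and rows downward; lengths in m; the calibration is good to about 2 mm. The wrist camera is an equidistant fisheye: a pixel r from the principal point sees the ray r / f radians off the axis. A picture is of the moment at which its call begins.
- bot.sign_off(): hands the job in, once; it reports no verdict.
The state is a dict: "time_s": time; "joint_positions": joint angles; "qvel": joint speeds; "joint_efforts": joint torques, N m; "ee_pos": TCP position; "ee_rot": TCP orientation; "force": force on the tool from outside, world axes, zero at the start; "wrist_torque": the same for the moment, N m; "grip_width": finger opening in m.
Only numpy, scipy, OpenCV 4.12 (cv2) and the standard library are available. Lean on these libraries where they do the work, as an engineer would, in place of code of your own. Each camera call takes 0.05 s, during which the arm holds its last target.

## Working session

There is one attempt and no reset: what is moved stays moved. The work goes in short steps, Python scripts to look and compute and a tool call to move; the robot and the scene stay as the last step left them, time stands still between calls to the robot, and variables do not carry over. Pictures are saved under pics/ and viewed, and the job is handed in when it is done.

Besides the shell and the picture viewer there is one more tool, called after "Call:" by a JSON object that holds its "fn" and its "kwargs", one argument or row to a line. step_arm: Moves the arm, as the interface text tells. Its arguments: {"type":"object","properties":{"commands":{"type":"array","items":{"type":"array","items":{"type":"number"}}},"grip_force":{"type":"number"}},"required":["commands"]}

```bash
mkdir -p pics
python3 - <<'E'
from workcell import bot
import cv2,numpy as np,pickle
s=bot.get_state();print(s)
d={}
for n in ["scene","side","wrist"]:
    c=bot.camera(n);d[n]=c;cv2.imwrite(f"pics/{n}0.png",c["img"]);print(n,c["K"],c["pose"])
pickle.dump(d,open("cams0.pkl","wb"))
E
```

```text
{'time_s': 0.0, 'joint_positions': array([ 1.71007877e-05,  8.74946604e-02,  1.75145771e-01,  1.65982496e+00,
       -6.11363408e-06,  1.57078673e+00]), 'qvel': array([-0.00053398,  0.00019322,  0.00044078, -0.00019309, -0.00025256,
        0.00176842]), 'joint_efforts': array([ 7.68234549e-04, -5.20392072e+01,  4.64802504e+01,  1.63646933e-02,
        2.23589603e-05, -6.77332673e-05]), 'ee_pos': array([5.49766481e-01, 7.65905416e-06, 2.30570042e-01]), 'ee_rot': array([ 0.49966371,  0.49964729,  0.50034941, -0.50033911]), 'force': array([ 0.76302574, -0.09819347, -0.201895  ]), 'wrist_torque': array([-0.02144537, -0.0229569 , -0.04319066]), 'grip_width': 0.08537449745904484}
scene [[439.01288027   0.         256.6928316 ]
 [  0.         439.01288027 198.59629582]
 [  0.           0.           1.        ]] [[-0.68762063  0.41244416 -0.5975514   1.12627965]
 [ 0.72606321  0.3941979  -0.56341834  0.59077916]
 [ 0.0031749  -0.82127817 -0.57051914  0.66296165]
 [ 0.          0.          0.          1.        ]]
side [[383.22265099   0.         253.0002461 ]
 [  0.         383.22265099 192.92539154]
 [  0.           0.           1.        ]] [[-0.9976629  -0.03004837  0.06136634  0.47266253]
 [-0.06807344  0.51457453 -0.85473918  0.80765948]
 [-0.00589403 -0.85691898 -0.51541742  0.55381378]
 [ 0.          0.          0.          1.        ]]
wrist [[297.31863964   0.         267.04140466]
 [  0.         297.31863964 192.83843033]
 [  0.           0.           1.        ]] [[ 9.99999475e-01  9.08380013e-04 -4.73284912e-04  5.50342831e-01]
 [ 7.44230159e-04 -9.61843786e-01 -2.73598204e-01  6.76447908e-02]
 [-7.03757292e-04  2.73597708e-01 -9.61843958e-01  3.72172755e-01]
 [ 0.00000000e+00  0.00000000e+00  0.00000000e+00  1.00000000e+00]]
```

View pics/scene0.png

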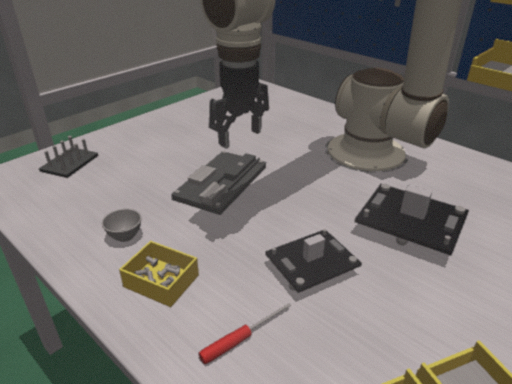

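View pics/side0.png

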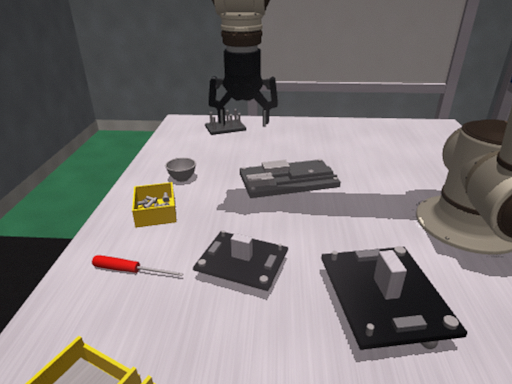

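View pics/wrist0.png

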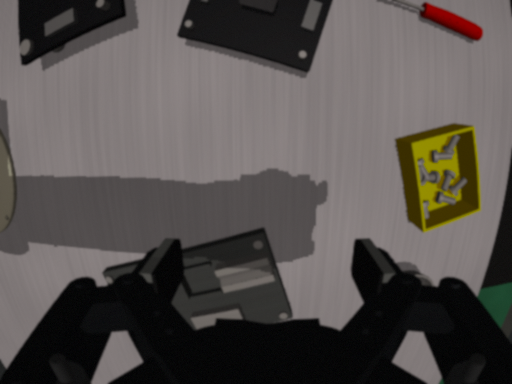

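Run:
```python
import cv2,numpy as np,pickle
d=pickle.load(open("cams0.pkl","rb"))
def z(n,r,f):
    x0,y0,x1,y1=r
    return cv2.resize(d[n]["img"][y0:y1,x0:x1],None,fx=f,fy=f,interpolation=cv2.INTER_CUBIC)
cv2.imwrite("pics/z1.png",z("scene",(160,140,280,220),6))
cv2.imwrite("pics/z2.png",z("side",(220,150,350,200),6))
cv2.imwrite("pics/z3.png",z("scene",(255,220,370,295),6))
cv2.imwrite("pics/z4.png",z("side",(185,225,300,295),6))
```

```text
(no output)
```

View pics/z1.png

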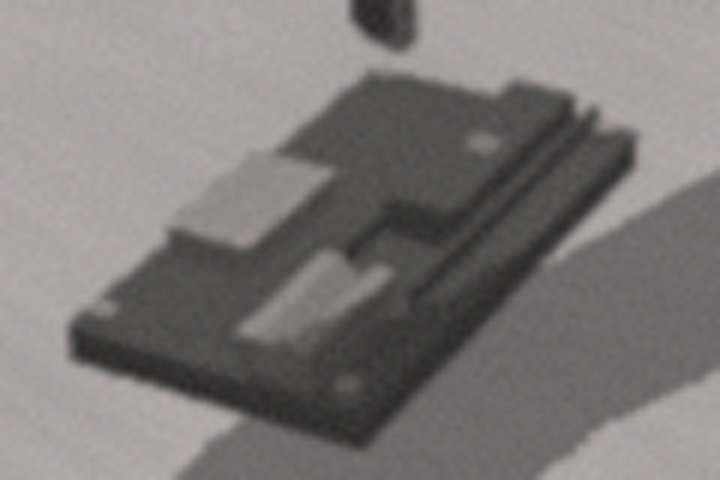

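View pics/z2.png

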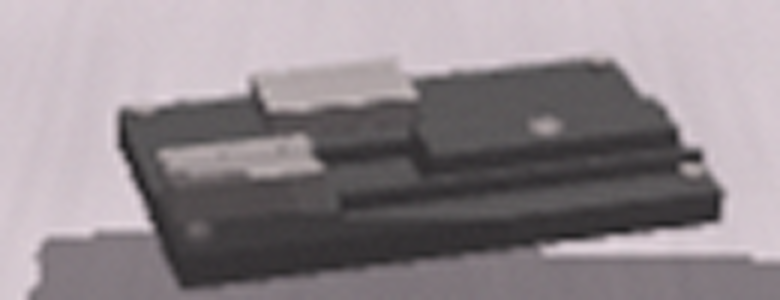

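View pics/z3.png

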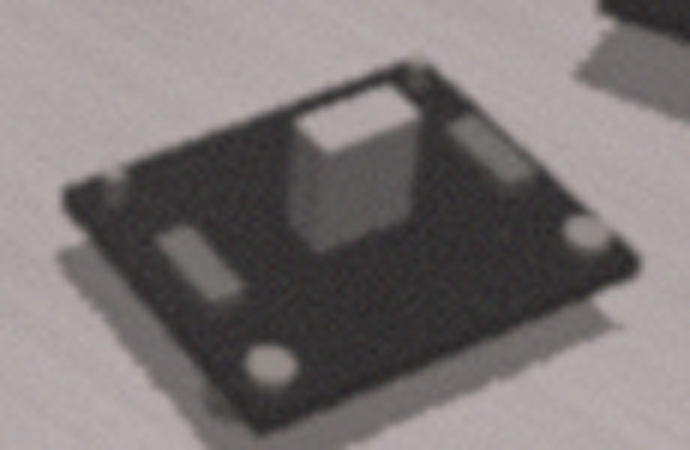

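View pics/z4.png

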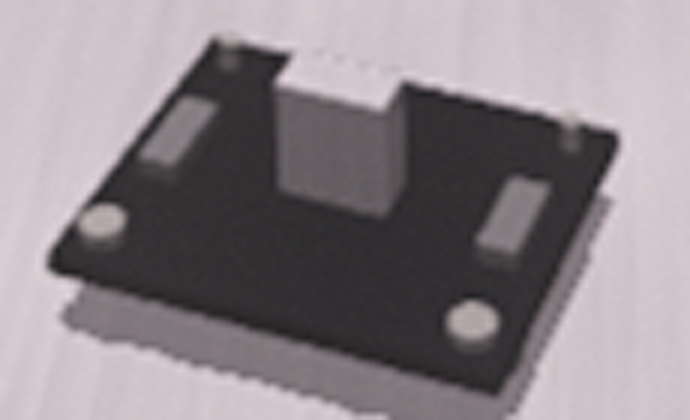

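```bash
cat > h.py <<'E'
import numpy as np,cv2
def rays(c,uv,fish):
    uv=np.asarray(uv,float).reshape(-1,2);K=c["K"]
    x=(uv[:,0]-K[0,2])/K[0,0];y=(uv[:,1]-K[1,2])/K[1,1]
    if fish:
        r=np.hypot(x,y);s=np.where(r>1e-9,np.sin(r)/np.maximum(r,1e-9),1)
        d=np.stack([x*s,y*s,np.cos(r)],1)
    else: d=np.stack([x,y,np.ones_like(x)],1)
    return d@c["pose"][:3,:3].T, d
def plane(c,uv,z,fish=False):
    w,_=rays(c,uv,fish);o=c["pose"][:3,3]
    return o+w*((z-o[2])/w[:,2])[:,None]
def cloud(c,fish=False):
    H,W=c["range_z"].shape
    u,v=np.meshgrid(np.arange(W),np.arange(H))
    w,d=rays(c,np.stack([u.ravel(),v.ravel()],1),fish)
    t=c["range_z"].ravel()/d[:,2]
    P=c["pose"][:3,3]+w*t[:,None]
    P[c["range_z"].ravel()<=0]=np.nan
    return P.reshape(H,W,3)
def proj(c,P,fish=False):
    P=np.asarray(P,float).reshape(-1,3);T=np.linalg.inv(c["pose"])
    p=P@T[:3,:3].T+T[:3,3];K=c["K"]
    if fish:
        r=np.hypot(p[:,0],p[:,1]);th=np.arctan2(r,p[:,2]);x=p[:,0]/r*th;y=p[:,1]/r*th
    else: x=p[:,0]/p[:,2];y=p[:,1]/p[:,2]
    return np.stack([x*K[0,0]+K[0,2],y*K[1,1]+K[1,2]],1)
E
python3 - <<'E'
import pickle,numpy as np,cv2
from h import *
d=pickle.load(open("cams0.pkl","rb"))
for n in ["scene","side"]:
    P=cloud(d[n])
    pts={"scene":[(222,180),(313,245),(160,270),(122,222),(228,340),(172,270-0)],"side":[(290,178),(242,245),(155,200),(180,168)]}[n]
    for u,v in pts: print(n,(u,v),P[v,u].round(4))
    m=(P[...,2]>.012)&(P[...,2]<.1)&(P[...,0]>.2)&(P[...,0]<.75)&(np.abs(P[...,1])<.5)
    nl,l,st,ce=cv2.connectedComponentsWithStats(m.astype(np.uint8))
    for i in range(1,nl):
        if st[i,4]>150: q=P[l==i];print(ce[i].round(),st[i,4],q.min(0).round(3),q.max(0).round(3))
E
```

```text
scene (222, 180) [ 0.4496 -0.1786  0.0161]
scene (313, 245) [0.5531 0.2082 0.0766]
scene (160, 270) [ 0.7711 -0.027   0.0025]
scene (122, 222) [ 0.7444 -0.2106  0.0186]
scene (228, 340) [0.804  0.2193 0.0217]
scene (172, 270) [0.7631 0.0071 0.0196]
[219. 180.] 3018 [ 0.297 -0.297  0.012] [ 0.591 -0.081  0.042]
[411. 219.] 4349 [0.2   0.168 0.012] [0.383 0.413 0.1  ]
[129. 218.] 398 [ 0.715 -0.227  0.012] [ 0.75  -0.141  0.051]
[312. 260.] 3419 [0.449 0.118 0.012] [0.637 0.288 0.085]
[180. 259.] 528 [ 0.721 -0.054  0.012] [0.75  0.049 0.051]
[409. 376.] 376 [0.623 0.462 0.025] [0.706 0.5   0.063]
side (290, 178) [ 0.4354 -0.1639  0.0218]
side (242, 245) [0.5381 0.2112 0.0726]
side (155, 200) [ 0.7915 -0.0277  0.0193]
side (180, 168) [ 0.7679 -0.2121  0.0195]
[188. 169.] 223 [ 0.712 -0.228  0.013] [ 0.75  -0.137  0.052]
[288. 176.] 2517 [ 0.293 -0.296  0.012] [ 0.585 -0.082  0.043]
[170. 209.] 226 [ 0.719 -0.058  0.012] [0.75  0.05  0.053]
[242. 259.] 3520 [0.445 0.119 0.012] [0.635 0.287 0.087]
[383. 299.] 8149 [0.2   0.164 0.012] [0.378 0.413 0.1  ]
[117. 367.] 728 [0.663 0.44  0.012] [0.75  0.5   0.064]
[ 98. 376.] 477 [0.694 0.458 0.029] [0.75  0.491 0.034]
```

Run:
```python
import pickle,numpy as np,cv2
from h import *
d=pickle.load(open("cams0.pkl","rb"))
for k,n in enumerate(["scene","side"]):
    P=cloud(d[n]);z=P[...,2]
    v=np.clip(z/.09,0,1)*255
    im=cv2.applyColorMap(np.nan_to_num(v).astype(np.uint8),cv2.COLORMAP_JET)
    r=(160,140,280,220) if n=="scene" else (220,150,350,200)
    cv2.imwrite(f"pics/d{k}.png",cv2.resize(im[r[1]:r[3],r[0]:r[2]],None,fx=6,fy=6,interpolation=cv2.INTER_NEAREST))
    # top view
    for nm,z0,z1 in [("slab",.017,.023),("38",.0335,.0375),("40",.0385,.043)]:
        m=(z>z0)&(z<z1)&(P[...,1]<-.05)&(P[...,1]>-.35)&(P[...,0]<.62)&(P[...,0]>.2)
        q=P[m][:,:2].astype(np.float32)
        print(n,nm,len(q),cv2.minAreaRect(q*1000))
```

```text
scene slab 1454 ((443.29229736328125, -190.3751220703125), (267.7882080078125, 151.71673583984375), 16.699342727661133)
scene 38 354 ((447.8319091796875, -199.1969757080078), (253.57229614257812, 115.86141967773438), 16.97568130493164)
scene 40 201 ((439.8087158203125, -159.5972900390625), (246.99478149414062, 36.292240142822266), 16.468669891357422)
side slab 1087 ((439.7557067871094, -191.3849639892578), (264.8704528808594, 155.25953674316406), 16.88945198059082)
side 38 305 ((446.1019287109375, -199.6560516357422), (249.56735229492188, 117.83242797851562), 16.740230560302734)
side 40 364 ((434.9495544433594, -162.25778198242188), (248.97198486328125, 39.710575103759766), 17.0946102142334)
```

View pics/d0.png

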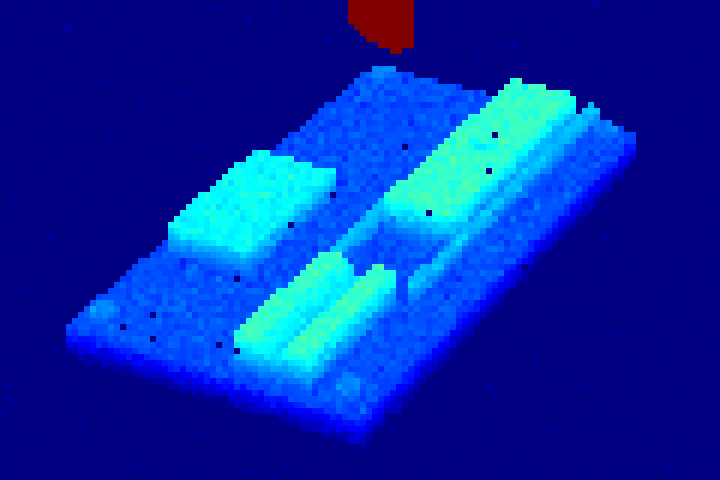

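View pics/d1.png

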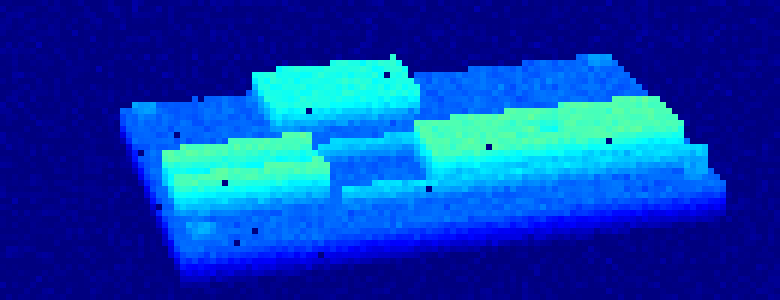

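Run:
```python
import pickle,numpy as np,cv2
from h import *
d=pickle.load(open("cams0.pkl","rb"))
ims=[]
for k,(n,r) in enumerate([("scene",(255,220,370,300)),("side",(185,225,300,305))]):
    c=d[n]["img"][r[1]:r[3],r[0]:r[2]].astype(float)
    c=np.clip(255*(c/255)**.5*1.3-60,0,255).astype(np.uint8)
    P=cloud(d[n]);z=P[...,2][r[1]:r[3],r[0]:r[2]]
    im=cv2.applyColorMap(np.nan_to_num(np.clip(z/.05,0,1)*255).astype(np.uint8),cv2.COLORMAP_JET)
    ims.append(np.hstack([cv2.resize(a,None,fx=3.4,fy=3.4,interpolation=cv2.INTER_NEAREST) for a in (c,im)]))
cv2.imwrite("pics/e.png",np.vstack(ims))
```

```text
(no output)
```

View pics/e.png

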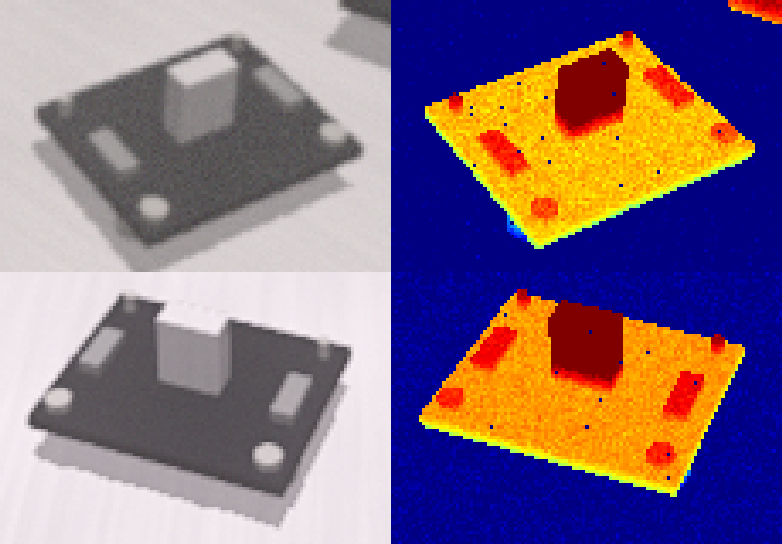

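Run:
```python
import pickle,numpy as np,cv2
from h import *
d=pickle.load(open("cams0.pkl","rb"))
for n,rr in (("scene",(285,275,296,292)),("side",(262,280,272,290))):
    P=cloud(d[n])
    q=P[rr[1]:rr[3],rr[0]:rr[2]].reshape(-1,3);q=q[(q[:,2]>.004)&(q[:,2]<.016)];print(n,"foot",len(q),np.median(q,0).round(4))
    z=P[...,2]; R=(P[...,0]>.42)&(P[...,0]<.66)&(P[...,1]>.1)&(P[...,1]<.31)
    q=P[R&(z>.033)&(z<.039)][:,:2].astype(np.float32)*1000; print("plate",len(q),cv2.minAreaRect(q))
    q=P[R&(z>.080)&(z<.088)][:,:2].astype(np.float32)*1000; print("block",len(q),q.mean(0),cv2.minAreaRect(q))
    zz=P[R&(z>.080)][:,2];print(np.median(zz))
    im=d[n]["img"]
    g=im.min(2); m=((g>95)&R&(z>.036)&(z<.05)).astype(np.uint8)
    nl,l,st,ce=cv2.connectedComponentsWithStats(m)
    for i in range(1,nl):
        if st[i,4]>10: q=P[l==i];print(ce[i].round(1),st[i,4],q.mean(0).round(4))
```

```text
scene foot 19 [0.6228 0.2127 0.0101]
plate 2242 ((543.1094360351562, 202.27149963378906), (130.83255004882812, 160.59878540039062), 72.4461441040039)
block 131 [544.0044  202.68742] ((542.9732666015625, 202.46253967285156), (20.79942512512207, 40.13081359863281), 72.87313079833984)
0.08205219900797878
[336.4 244.4] 54 [0.4833 0.2213 0.0425]
[272.9 248.5] 11 [0.5897 0.1327 0.0449]
[352.4 258.2] 34 [0.4943 0.2693 0.0403]
[287.7 263.3] 70 [0.6011 0.1833 0.0426]
[299.6 280.4] 42 [0.6201 0.2301 0.0403]
side foot 3 [0.4781 0.2551 0.0081]
plate 2494 ((539.5714111328125, 201.67808532714844), (131.89315795898438, 160.74876403808594), 72.9548110961914)
block 148 [539.2909  203.51772] ((539.62353515625, 200.8365936279297), (22.16733169555664, 39.914329528808594), 70.4432144165039)
0.08395238804704705
[223.  231.1] 11 [0.588  0.133  0.0464]
[214.2 246.4] 66 [0.5998 0.1843 0.0442]
[280.3 244.5] 12 [0.4616 0.1737 0.0476]
[270.  260.5] 76 [0.4817 0.2213 0.0442]
[201.5 261.5] 40 [0.6183 0.2302 0.0419]
[263.3 278.2] 46 [0.4929 0.27   0.0421]
```

```bash
cat > plan.py <<'E'
import sys,numpy as np
from scipy.spatial.transform import Rotation as R
from workcell import bot
def target(yaw): # deg; tool x down, y at yaw
    a=np.radians(yaw);c,s=np.cos(a),np.sin(a)
    return R.from_matrix(np.array([[0,c,s],[0,s,-c],[-1,0,0]]))
def cur():
    s=bot.get_state();q=s["ee_rot"];return s,np.array(s["ee_pos"]),R.from_quat([q[1],q[2],q[3],q[0]])
def plan(pos,yaw,n,grip):
    s,p,r=cur();rt=target(yaw);pos=np.array(pos)
    rv=(r.inv()*rt).as_rotvec();rows=[]
    for i in range(n):
        r0=r*R.from_rotvec(rv*i/n)
        d=r0.inv().apply((pos-p)/n)*100
        rows.append([*np.degrees(rv/n).round(2),*d.round(2),grip])
    print("at",p.round(4),"yaw",np.degrees(np.arctan2(*r.as_matrix()[[1,0],1])).round(2));
    for k in range(0,n,8): print([[float(x) for x in w] for w in rows[k:k+8]])
if __name__=="__main__":
    a=[float(x) for x in sys.argv[1:]];plan(a[:3],a[3],int(a[4]),a[5])
E
cat > st.py <<'E'
from plan import *
s,p,r=cur();m=r.as_matrix()
print("t",round(s["time_s"],2),"p",(p*1000).round(2),"yaw",np.degrees(np.arctan2(m[1,1],m[0,1])).round(2),"xaxis",m[:,0].round(4),"F",s["force"].round(2),"T",s["wrist_torque"].round(3),"w",round(s["grip_width"]*1000,2),"j",s["joint_positions"].round(2))
E
python3 plan.py .56 -.24 .28 72.7 12 8.5
```

```text
at [ 0.5498 -0.      0.2307] yaw -0.0
[[-6.06, -0.0, 0.0, -0.41, 0.08, 2.0, 8.5], [-6.06, -0.0, 0.0, -0.41, -0.13, 2.0, 8.5], [-6.06, -0.0, 0.0, -0.41, -0.34, 1.97, 8.5], [-6.06, -0.0, 0.0, -0.41, -0.54, 1.93, 8.5], [-6.06, -0.0, 0.0, -0.41, -0.74, 1.86, 8.5], [-6.06, -0.0, 0.0, -0.41, -0.94, 1.77, 8.5], [-6.06, -0.0, 0.0, -0.41, -1.12, 1.66, 8.5], [-6.06, -0.0, 0.0, -0.41, -1.29, 1.53, 8.5]]
[[-6.06, -0.0, 0.0, -0.41, -1.44, 1.39, 8.5], [-6.06, -0.0, 0.0, -0.41, -1.58, 1.23, 8.5], [-6.06, -0.0, 0.0, -0.41, -1.7, 1.06, 8.5], [-6.06, -0.0, 0.0, -0.41, -1.8, 0.87, 8.5]]
```

Call:
{"fn": "step_arm", "kwargs": {
  "commands": [
    [-6,0,0,-0.4,0.1,2,8.5],
    [-6,0,0,-0.4,-0.1,2,8.5],
    [-6,0,0,-0.4,-0.3,2,8.5],
    [-6,0,0,-0.4,-0.5,1.9,8.5],
    [-6,0,0,-0.4,-0.7,1.9,8.5],
    [-6,0,0,-0.4,-0.9,1.8,8.5],
    [-6,0,0,-0.4,-1.1,1.7,8.5],
    [-6,0,0,-0.4,-1.3,1.5,8.5]
  ]
}}

```text
time_s: 0.82
ee_pos: [0.5597, -0.1628, 0.2606]
ee_rot: [0.663, 0.24, 0.668, -0.24]
force: [-0.9, 0.9, -0.3]
grip_width: 0.0849
```

Call:
{"fn": "step_arm", "kwargs": {
  "commands": [
    [-6,0,0,-0.4,-1.4,1.4,8.5],
    [-6,0,0,-0.4,-1.6,1.2,8.5],
    [-6,0,0,-0.4,-1.7,1,8.5],
    [-6,0,0,-0.4,-1.8,0.9,8.5],
    [0,0,0,0,0,0,8.5],
    [0,0,0,0,0,0,8.5]
  ]
}}

```text
time_s: 1.32
ee_pos: [0.5655, -0.2499, 0.275]
ee_rot: [0.698, 0.089, 0.705, -0.088]
force: [0.4, 0.2, 0.1]
grip_width: 0.0848
```

```bash
python3 st.py
python3 - <<'E'
from workcell import bot
import cv2,pickle
c=bot.camera("wrist");pickle.dump(c,open("w1.pkl","wb"));cv2.imwrite("pics/w1.png",c["img"])
E
```

```text
t 1.32 p [ 565.47 -249.94  274.99] yaw 75.67 xaxis [-0.01    0.0025 -0.9999] F [0.38 0.2  0.12] T [ 0.029 -0.036  0.002] w 84.76 j [-0.42  0.3   0.5   1.79 -0.   -0.17]
```

View pics/w1.png

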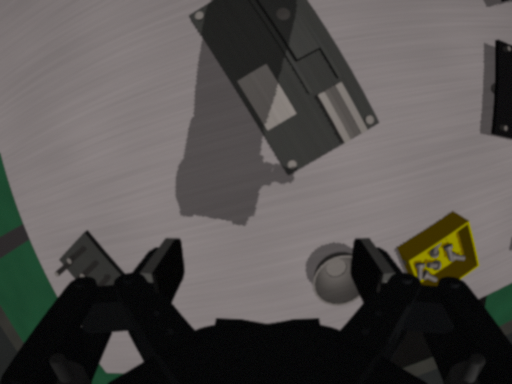

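Call:
{"fn": "step_arm", "kwargs": {
  "commands": [
    [0,0,0,0,1,-3,8.5],
    [0,0,0,0,1,-3,8.5],
    [0,0,0,0,1,-3,8.5],
    [0,0,0,0,0,0,8.5],
    [0,0,0,0,0,0,8.5]
  ]
}}

```text
time_s: 1.78
ee_pos: [0.4824, -0.1926, 0.269]
ee_rot: [0.694, 0.093, 0.708, -0.089]
force: [0.0, 0.0, 0.2]
grip_width: 0.0852
```

```bash
python3 st.py
python3 - <<'E'
from workcell import bot
import cv2,pickle
c=bot.camera("wrist");pickle.dump(c,open("w2.pkl","wb"));cv2.imwrite("pics/w2.png",cv2.resize(c["img"][:260,120:440],None,fx=2.3,fy=2.3,interpolation=cv2.INTER_CUBIC))
E
```

```text
t 1.78 p [ 482.36 -192.65  269.  ] yaw 75.22 xaxis [-0.0195  0.007  -0.9998] F [0.01 0.04 0.21] T [-0.047 -0.042  0.026] w 85.18 j [-0.38  0.05  0.21  1.75 -0.   -0.12]
```

View pics/w2.png

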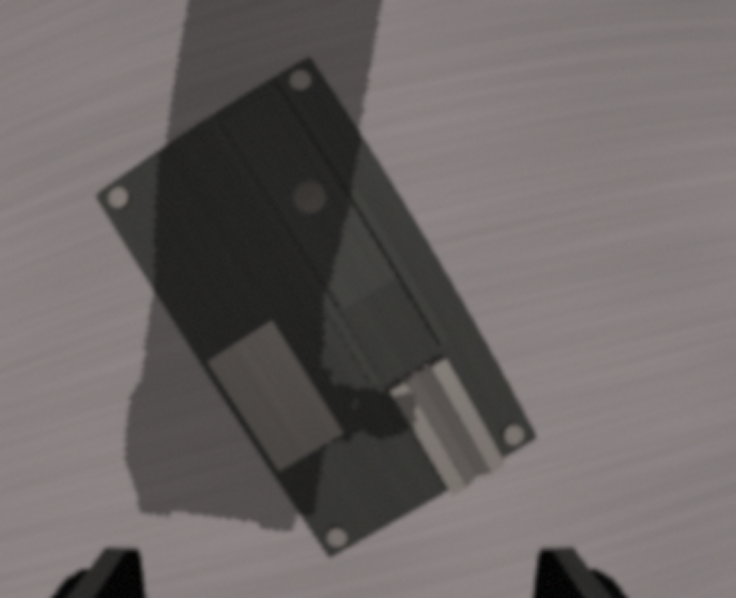

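Run:
```python
import pickle,numpy as np,cv2
from h import *
c=pickle.load(open("w2.pkl","rb"))
f=lambda L:np.array(L)/2.3+[120-0.0,0]
P=cloud(c,True)
def rect(n,L,z,off):
    q=plane(c,f(L),z,True)[:,:2]*1000
    r=cv2.minAreaRect(q.astype(np.float32));print(n,q.round(1).tolist(),r)
    print("  mean",q.mean(0).round(2),"off",off)
    return q
s=rect("slab",[(309,57),(97,196),(331,556),(535,436)],.02,(-27,0))
p=rect("pad",[(275,321),(208,360),(280,471),(344,434)],.0356,(0,-45))
g=rect("groove",[(390,392),(443,358),(504,463),(455,493)],.04,(66,30))
k=plane(c,f([(310,197)]),.04,True)[0,:2]*1000;print("cone",k)
# slab edges yaw
for a,b in ((1,2),(0,3)): v=s[b]-s[a];print(np.degrees(np.arctan2(v[1],v[0])))
# depth-based
z=P[...,2];M=(P[...,0]>.25)&(P[...,0]<.65)&(P[...,1]<-.05)&(P[...,1]>-.35)
for n,a,b in (("slab",.0165,.024),("pad",.0338,.0372),("40",.0385,.043)):
    q=P[M&(z>a)&(z<b)][:,:2].astype(np.float32)*1000;print(n,len(q),cv2.minAreaRect(q))
# fit similarity: base->world
B=np.array([[-160,75],[-160,-75],[106,-75],[106,75],[38,-23],[-38,-23],[-38,-67],[38,-67]],float)
B=np.array([[-160,75],[-160,-75],[106,-75],[106,75]],float)
A,_=cv2.estimateAffinePartial2D(B,s);print(A,np.hypot(A[0,0],A[1,0]),np.degrees(np.arctan2(A[1,0],A[0,0])))
yaw=np.arctan2(A[1,0],A[0,0]);R=np.array([[np.cos(yaw),-np.sin(yaw)],[np.sin(yaw),np.cos(yaw)]])
o=A[:,2];print("cone in base",R.T@(k-o),"pad",R.T@(p.mean(0)-o),"gr",R.T@(g.mean(0)-o))
```

```text
slab [[293.2, -161.5], [336.4, -302.2], [587.0, -226.2], [543.8, -86.6]] ((440.1246643066406, -193.83981323242188), (262.3338928222656, 147.21597290039062), 16.87621307373047)
  mean [ 440.11 -194.11] off (-27, 0)
pad [[437.7, -218.2], [448.6, -260.6], [521.3, -238.9], [509.4, -197.7]] ((479.0080261230469, -229.10548400878906), (75.80520629882812, 43.72097396850586), 16.048532485961914)
  mean [ 479.26 -228.87] off (0, -45)
groove [[491.7, -166.8], [480.4, -133.8], [548.5, -112.3], [558.8, -144.1]] ((519.8202514648438, -138.85519409179688), (71.3243179321289, 34.91024398803711), 18.709110260009766)
  mean [ 519.84 -139.25] off (66, 30)
cone [ 377.10242069 -181.92408166]
16.87621035753214
16.64963978316967
slab 13824 ((439.49432373046875, -195.08653259277344), (266.7120056152344, 150.75277709960938), 16.882705688476562)
pad 2078 ((448.5663757324219, -202.52542114257812), (247.2355194091797, 114.09520721435547), 17.39754867553711)
40 2294 ((435.6781311035156, -165.0206298828125), (248.17955017089844, 36.495758056640625), 16.92380714416504)
[[ 9.40130725e-01 -2.84793584e-01  4.65495132e+02]
 [ 2.84793584e-01  9.40130725e-01 -1.86424493e+02]] 0.9823202967418161 16.853122909899973
cone in base [-83.29158624  29.93387454] pad [  0.86697672 -44.61793903] gr [65.68645788 29.38989064]
```

```bash
python3 - <<'E'
import pickle,numpy as np
from h import *
d=pickle.load(open("cams0.pkl","rb"))
y=np.radians(16.85);R=np.array([[np.cos(y),-np.sin(y)],[np.sin(y),np.cos(y)]])
for n,uv,cen in (("scene",(240.5,163.8),(443.3,-190.4)),("side",(310.8,170.8),(439.8,-191.4))):
    k=plane(d[n],[uv],.038)[0,:2]*1000; o=np.array(cen)+R@[27,0]
    print(n,k,"origin",o,"base",R.T@(k-o))
o=np.array([441,-192])+R@[27,0];print(o, o+R@[-83+66,0])
E
python3 plan.py .5413 .202 .2 72.7 14 7
```

```text
scene [ 378.51447634 -177.46273935] origin [ 469.14080644 -182.57358815] base [-85.25399433  31.16101624]
side [ 376.12332843 -180.93262142] origin [ 465.64080644 -183.57358815] base [-84.90868626  28.47575411]
[ 466.84080644 -184.17358815] [ 450.57066905 -189.10132894]
at [ 0.4825 -0.1927  0.2695] yaw 75.23
[[0.18, -0.08, -0.01, 0.51, 2.83, -0.3, 7.0], [0.18, -0.08, -0.01, 0.51, 2.83, -0.31, 7.0], [0.18, -0.08, -0.01, 0.51, 2.83, -0.32, 7.0], [0.18, -0.08, -0.01, 0.51, 2.83, -0.33, 7.0], [0.18, -0.08, -0.01, 0.5, 2.83, -0.34, 7.0], [0.18, -0.08, -0.01, 0.5, 2.83, -0.35, 7.0], [0.18, -0.08, -0.01, 0.5, 2.83, -0.36, 7.0], [0.18, -0.08, -0.01, 0.5, 2.83, -0.37, 7.0]]
[[0.18, -0.08, -0.01, 0.5, 2.82, -0.38, 7.0], [0.18, -0.08, -0.01, 0.5, 2.82, -0.39, 7.0], [0.18, -0.08, -0.01, 0.5, 2.82, -0.4, 7.0], [0.18, -0.08, -0.01, 0.5, 2.82, -0.41, 7.0], [0.18, -0.08, -0.01, 0.5, 2.82, -0.42, 7.0], [0.18, -0.08, -0.01, 0.5, 2.82, -0.43, 7.0]]
```

Call:
{"fn": "step_arm", "kwargs": {
  "commands": [
    [0.2,0,0,0.5,2.8,-0.3,7],
    [0.2,0,0,0.5,2.8,-0.3,7],
    [0.2,0,0,0.5,2.8,-0.3,7],
    [0.2,0,0,0.5,2.8,-0.3,7],
    [0.2,0,0,0.5,2.8,-0.3,7],
    [0.2,0,0,0.5,2.8,-0.3,7],
    [0.2,0,0,0.5,2.8,-0.4,7],
    [0.2,0,0,0.5,2.8,-0.4,7]
  ]
}}

```text
time_s: 2.5
ee_pos: [0.5234, 0.0367, 0.2291]
ee_rot: [0.694, 0.107, 0.705, -0.105]
force: [0.1, 1.0, -0.4]
grip_width: 0.0699
```

Call:
{"fn": "step_arm", "kwargs": {
  "commands": [
    [0.2,0,0,0.5,2.8,-0.4,7],
    [0.2,0,0,0.5,2.8,-0.4,7],
    [0.2,0,0,0.5,2.8,-0.4,7],
    [0.2,0,0,0.5,2.8,-0.4,7],
    [0.2,0,0,0.5,2.8,-0.4,7],
    [0,0,0,0,0,0,7]
  ]
}}

```text
time_s: 3.0
ee_pos: [0.5503, 0.1907, 0.2003]
ee_rot: [0.692, 0.114, 0.704, -0.112]
force: [0.4, 0.1, -0.5]
grip_width: 0.07
```

```bash
python3 st.py
python3 - <<'E'
from workcell import bot
import cv2,pickle
c=bot.camera("wrist");pickle.dump(c,open("w3.pkl","wb"));cv2.imwrite("pics/w3.png",c["img"])
E
python3 plan.py .5413 .202 .12 72.7 5 7
```

```text
t 3.0 p [550.3  190.74 200.32] yaw 71.62 xaxis [-0.0159  0.006  -0.9999] F [ 0.37  0.08 -0.55] T [-0.001 -0.057  0.02 ] w 70.01 j [0.33 0.17 0.21 1.62 0.01 0.65]
at [0.5501 0.1891 0.2008] yaw 71.63
[[-0.21, -0.19, -0.0, 1.62, 0.19, -0.22, 7.0], [-0.21, -0.19, -0.0, 1.62, 0.19, -0.23, 7.0], [-0.21, -0.19, -0.0, 1.62, 0.19, -0.23, 7.0], [-0.21, -0.19, -0.0, 1.62, 0.19, -0.24, 7.0], [-0.21, -0.19, -0.0, 1.62, 0.19, -0.24, 7.0]]
```

View pics/w3.png

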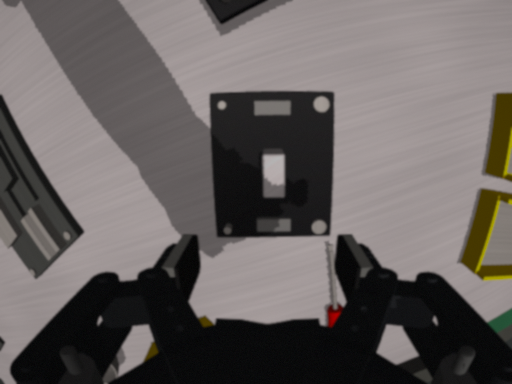

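Run:
```python
import pickle,numpy as np,cv2
from h import *
c=pickle.load(open("w3.pkl","rb"));P=cloud(c,True);z=P[...,2]
M=(P[...,0]>.42)&(P[...,0]<.66)&(P[...,1]>.08)&(P[...,1]<.32)
for n,a,b in (("plate",.033,.039),("block",.080,.09)):
    q=P[M&(z>a)&(z<b)][:,:2].astype(np.float32)*1000;print(n,len(q),q.mean(0),cv2.minAreaRect(q),np.median(z[M&(z>a)&(z<b)]))
```

```text
plate 14844 [535.86743 198.50748] ((540.1859130859375, 198.3099365234375), (130.36471557617188, 159.95018005371094), 72.15261840820312) 0.03472714165661081
block 933 [539.6367  199.28455] ((539.91796875, 199.2740020751953), (19.960824966430664, 38.66803741455078), 72.79093170166016) 0.08252298748200793
```

```bash
python3 plan.py .5405 .2005 .09 72.6 6 6
```

```text
at [0.5501 0.1891 0.2008] yaw 71.63
[[-0.16, -0.16, -0.0, 1.85, 0.13, -0.18, 6.0], [-0.16, -0.16, -0.0, 1.85, 0.13, -0.19, 6.0], [-0.16, -0.16, -0.0, 1.85, 0.13, -0.19, 6.0], [-0.16, -0.16, -0.0, 1.85, 0.13, -0.2, 6.0], [-0.16, -0.16, -0.0, 1.85, 0.13, -0.2, 6.0], [-0.16, -0.16, -0.0, 1.85, 0.13, -0.2, 6.0]]
```

Call:
{"fn": "step_arm", "kwargs": {
  "commands": [
    [-0.2,-0.2,0,1.8,0.2,-0.2,6],
    [-0.2,-0.2,0,1.8,0.1,-0.2,6],
    [-0.2,-0.2,0,1.8,0.1,-0.2,6],
    [-0.2,-0.2,0,1.8,0.1,-0.2,6],
    [-0.2,-0.1,0,1.8,0.1,-0.2,6],
    [0,0,0,0,0,0,6],
    [0,0,0,0,0,0,6]
  ]
}}

```text
time_s: 3.63
ee_pos: [0.5445, 0.1972, 0.1087]
ee_rot: [0.7, 0.108, 0.698, -0.108]
force: [0.6, -0.5, 0.7]
grip_width: 0.0597
```

```bash
python3 st.py; python3 plan.py .5405 .2005 .046 72.6 5 6
```

```text
t 3.63 p [544.52 197.24 108.75] yaw 72.43 xaxis [ 2.3e-03 -6.0e-04 -1.0e+00] F [ 0.58 -0.49  0.68] T [ 0.037 -0.004  0.045] w 59.72 j [ 0.35  0.14  0.    1.43 -0.    0.65]
at [0.5445 0.1972 0.1087] yaw 72.43
[[-0.03, 0.03, -0.0, 1.25, 0.04, -0.1, 6.0], [-0.03, 0.03, -0.0, 1.25, 0.04, -0.1, 6.0], [-0.03, 0.03, -0.0, 1.25, 0.04, -0.1, 6.0], [-0.03, 0.03, -0.0, 1.25, 0.04, -0.1, 6.0], [-0.03, 0.03, -0.0, 1.25, 0.04, -0.1, 6.0]]
```

Call:
{"fn": "step_arm", "kwargs": {
  "commands": [
    [0,0,0,1.3,0.1,-0.1,6],
    [0,0,0,1.3,0,-0.1,6],
    [0,0,0,1.3,0,-0.1,6],
    [0,0,0,1.3,0.1,-0.1,6],
    [0,0,0,1,0,-0.1,6],
    [0,0,0,0,0,0,6]
  ]
}}

```text
time_s: 4.13
ee_pos: [0.5434, 0.2001, 0.0456]
ee_rot: [0.701, 0.11, 0.696, -0.108]
force: [0.2, 0.2, 0.2]
grip_width: 0.0603
```

```bash
python3 st.py; python3 plan.py .5405 .2005 .046 72.6 1 6
```

```text
t 4.13 p [543.44 200.06  45.6 ] yaw 72.23 xaxis [ 0.0081  0.0013 -1.    ] F [0.24 0.2  0.21] T [0.087 0.033 0.006] w 60.35 j [ 0.35  0.16 -0.11  1.3  -0.    0.66]
at [0.5434 0.2001 0.0456] yaw 72.23
[[-0.37, 0.42, -0.21, -0.04, -0.05, -0.29, 6.0]]
```

Call:
{"fn": "step_arm", "kwargs": {
  "commands": [
    [-0.4,0.4,-0.2,0,0,-0.3,6],
    [0,0,0,0,0,0,4],
    [0,0,0,0,0,0,1.5],
    [0,0,0,0,0,0,1.5],
    [0,0,0,0,0,0,1.5],
    [0,0,0,0,0,0,1.5],
    [0,0,0,0,0,0,1.5],
    [0,0,0,0,0,0,1.5]
  ],
  "grip_force": 70
}}

```text
time_s: 4.8
ee_pos: [0.5411, 0.2011, 0.0471]
ee_rot: [0.699, 0.107, 0.699, -0.106]
force: [-0.1, -0.9, -2.1]
grip_width: 0.0193
```

```bash
python3 st.py
```

```text
t 4.8 p [541.08 201.09  47.1 ] yaw 72.66 xaxis [ 1.e-03  5.e-04 -1.e+00] F [-0.09 -0.91 -2.06] T [0.032 0.005 0.107] w 19.3 j [ 0.36  0.16 -0.1   1.31  0.    0.66]
```

Call:
{"fn": "step_arm", "kwargs": {
  "commands": [
    [0,0,0,-0.5,0,0,1.5],
    [0,0,0,-1,0,0,1.5],
    [0,0,0,-1.5,0,0,1.5],
    [0,0,0,-2,0,0,1.5],
    [0,0,0,-2,0,0,1.5],
    [0,0,0,-2,0,0,1.5],
    [0,0,0,-1,0,0,1.5],
    [0,0,0,0,0,0,1.5]
  ]
}}

```text
time_s: 5.47
ee_pos: [0.5381, 0.2, 0.1509]
ee_rot: [0.697, 0.105, 0.701, -0.108]
force: [0.1, -0.7, -5.6]
grip_width: 0.0189
```

Call:
{"fn": "step_arm", "kwargs": {
  "commands": [
    [0,0,0,0,0,0,1.5],
    [0,0,0,0,0,0,1.5]
  ]
}}

```text
time_s: 5.63
ee_pos: [0.5382, 0.2001, 0.1506]
ee_rot: [0.697, 0.105, 0.701, -0.108]
force: [0.2, 0.6, -7.1]
grip_width: 0.0193
```

```bash
python3 st.py
python3 - <<'E'
from workcell import bot
import cv2,pickle,numpy as np
from h import *
d={}
for n in ["scene","side","wrist"]:
    c=bot.camera(n);d[n]=c
    P=cloud(c,n=="wrist");z=P[...,2]
    M=(P[...,0]>.42)&(P[...,0]<.66)&(P[...,1]>.08)&(P[...,1]<.32)&(z>.10)&(z<.155)
    if n!="wrist":
        M&=z<.152
    zz=z[M];h,e=np.histogram(zz,bins=np.arange(.1,.16,.002));print(n,h)
    k=e[h.argmax()]+.001
    m=M&(abs(z-k)<.004);q=P[m]
    print(k,cv2.minAreaRect(q[:,:2].astype(np.float32)*1000))
    A=np.c_[q[:,:2]-q[:,:2].mean(0),np.ones(len(q))];co,*_=np.linalg.lstsq(A,q[:,2],rcond=None);print("tilt deg",np.degrees(co[:2]),co[2])
pickle.dump(d,open("cams1.pkl","wb"))
cv2.imwrite("pics/l1.png",np.hstack([d["side"]["img"][100:384,120:384],d["scene"]["img"][100:384,200:464]]))
cv2.imwrite("pics/l1w.png",d["wrist"]["img"])
E
```

```text
t 5.63 p [538.22 200.07 150.64] yaw 72.66 xaxis [-0.0072 -0.0025 -1.    ] F [ 0.15  0.62 -7.08] T [ 0.017 -0.028  0.043] w 19.32 j [0.36 0.14 0.07 1.52 0.   0.66]
scene [   0    0    0    4    3    8    6    8    5    1    0    0    0    9
   39   73   89  132 1226 1004   73  106  146   85   22   16    0    0
    0]
0.13700000000000004 ((540.472412109375, 202.3978271484375), (131.06451416015625, 161.3931884765625), 72.97209167480469)
tilt deg [-0.4974114  -0.38074239] 0.13771662517483874
side [   0    0    0    0    1    2    2    2    2    0    0    0    0    1
   19   52   85   95  243 1742  479   63  119  149   60   26    0    0
    0]
0.13900000000000004 ((536.8912353515625, 201.44029235839844), (132.17019653320312, 160.0439910888672), 72.64937591552734)
tilt deg [-0.41744    -0.48399827] 0.13915986550801673
wrist [    0     0     0     0     0     0     0     0     0     0     0     0
     0     0     0     0     0   267 18996 13371   212   700  1475  1142
   113   198    68    31     0]
0.13700000000000004 ((536.2024536132812, 198.92762756347656), (130.05245971679688, 158.94412231445312), 72.34117889404297)
tilt deg [-0.45896116 -0.42907522] 0.1378253955751441
```

View pics/l1.png

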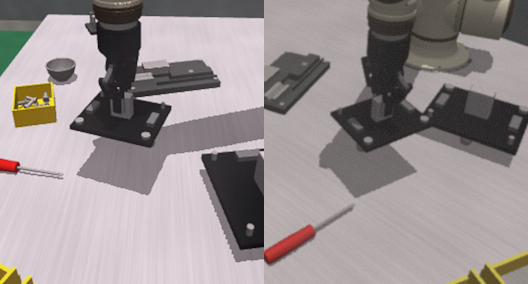

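View pics/l1w.png

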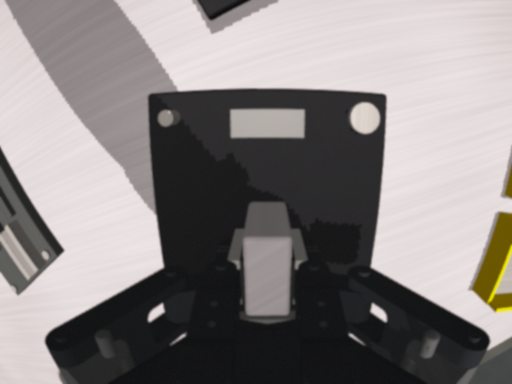

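```bash
python3 plan.py .4495 -.1905 .14 106.85 20 1.5
```

```text
at [0.5378 0.1999 0.1498] yaw 72.66
[[-1.71, -0.02, 0.01, 0.06, -1.99, 0.16, 1.5], [-1.71, -0.02, 0.01, 0.06, -2.0, 0.1, 1.5], [-1.71, -0.02, 0.01, 0.06, -2.0, 0.04, 1.5], [-1.71, -0.02, 0.01, 0.06, -2.0, -0.02, 1.5], [-1.71, -0.02, 0.01, 0.06, -2.0, -0.08, 1.5], [-1.71, -0.02, 0.01, 0.06, -2.0, -0.14, 1.5], [-1.71, -0.02, 0.01, 0.06, -1.99, -0.2, 1.5], [-1.71, -0.02, 0.01, 0.06, -1.98, -0.26, 1.5]]
[[-1.71, -0.02, 0.01, 0.06, -1.98, -0.32, 1.5], [-1.71, -0.02, 0.01, 0.06, -1.97, -0.37, 1.5], [-1.71, -0.02, 0.01, 0.06, -1.95, -0.43, 1.5], [-1.71, -0.02, 0.01, 0.05, -1.94, -0.49, 1.5], [-1.71, -0.02, 0.01, 0.05, -1.92, -0.55, 1.5], [-1.71, -0.02, 0.01, 0.05, -1.91, -0.61, 1.5], [-1.71, -0.02, 0.01, 0.05, -1.89, -0.66, 1.5], [-1.71, -0.02, 0.01, 0.05, -1.87, -0.72, 1.5]]
[[-1.71, -0.02, 0.01, 0.05, -1.85, -0.77, 1.5], [-1.71, -0.02, 0.01, 0.05, -1.82, -0.83, 1.5], [-1.71, -0.02, 0.01, 0.05, -1.8, -0.88, 1.5], [-1.71, -0.02, 0.01, 0.05, -1.77, -0.94, 1.5]]
```

Call:
{"fn": "step_arm", "kwargs": {
  "commands": [
    [-1.7,0,0,0,-1,0.1,1.5],
    [-1.7,0,0,0,-1.7,0.1,1.5],
    [-1.7,0,0,0,-2,0,1.5],
    [-1.7,0,0,0,-2,0,1.5],
    [-1.7,0,0,0,-2,-0.1,1.5],
    [-1.7,0,0,0,-2,-0.1,1.5],
    [-1.7,0,0,0,-2,-0.2,1.5],
    [-1.7,0,0,0,-2,-0.2,1.5]
  ]
}}

```text
time_s: 6.45
ee_pos: [0.5025, 0.0534, 0.1422]
ee_rot: [0.7, 0.016, 0.714, -0.019]
force: [-0.4, -1.0, -6.7]
grip_width: 0.0194
```

Call:
{"fn": "step_arm", "kwargs": {
  "commands": [
    [-1.7,0,0,0,-2,-0.3,1.5],
    [-1.7,0,0,0,-2,-0.3,1.5],
    [-1.7,0,0,0,-2,-0.4,1.5],
    [-1.7,0,0,0,-2,-0.4,1.5],
    [-1.7,0,0,0,-2,-0.5,1.5],
    [-1.7,0,0,0,-2,-0.6,1.5],
    [-1.7,0,0,0,-2,-0.6,1.5],
    [-1.7,0,0,0,-2,-0.7,1.5]
  ]
}}

```text
time_s: 7.12
ee_pos: [0.4687, -0.1163, 0.1373]
ee_rot: [0.693, -0.071, 0.714, 0.071]
force: [0.4, 0.4, -7.1]
grip_width: 0.0191
```

```bash
python3 st.py; python3 plan.py .4495 -.1905 .14 106.85 6 1.5
```

```text
t 7.12 p [ 468.74 -116.25  137.27] yaw 101.54 xaxis [-0.0286 -0.0037 -0.9996] F [ 0.41  0.39 -7.08] T [ 0.005 -0.12  -0.039] w 19.08 j [-0.24 -0.06 -0.15  1.5  -0.01 -0.44]
at [ 0.4687 -0.1163  0.1373] yaw 101.54
[[-0.88, -0.27, -0.03, -0.03, -1.15, -0.56, 1.5], [-0.88, -0.27, -0.03, -0.03, -1.14, -0.58, 1.5], [-0.88, -0.27, -0.03, -0.04, -1.13, -0.6, 1.5], [-0.88, -0.27, -0.03, -0.04, -1.12, -0.61, 1.5], [-0.88, -0.27, -0.03, -0.04, -1.11, -0.63, 1.5], [-0.88, -0.27, -0.03, -0.04, -1.1, -0.65, 1.5]]
```

Call:
{"fn": "step_arm", "kwargs": {
  "commands": [
    [-0.9,-0.3,0,-0.1,-1.3,-0.6,1.5],
    [-0.9,-0.3,0,-0.1,-1.2,-0.6,1.5],
    [-0.9,-0.3,0,-0.1,-1.2,-0.6,1.5],
    [-0.9,-0.3,0,-0.1,-1.2,-0.7,1.5],
    [-0.9,-0.3,0,-0.1,-1.2,-0.7,1.5],
    [-0.9,-0.3,0,0,-1.1,-0.7,1.5],
    [0,0,0,0,0,0,1.5],
    [0,0,0,0,0,0,1.5]
  ]
}}

```text
time_s: 7.78
ee_pos: [0.4428, -0.2024, 0.1363]
ee_rot: [0.698, -0.102, 0.701, 0.107]
force: [0.0, 0.0, -7.0]
grip_width: 0.0194
```

```bash
python3 st.py; python3 plan.py .4495 -.1905 .11 106.85 4 1.5
```

```text
t 7.78 p [ 442.8  -202.37  136.32] yaw 107.02 xaxis [-0.0059  0.0067 -1.    ] F [ 0.01  0.02 -6.98] T [ 0.022 -0.041  0.011] w 19.37 j [-0.43 -0.07 -0.17  1.48  0.   -0.73]
at [ 0.4428 -0.2024  0.1363] yaw 107.02
[[0.04, -0.05, -0.12, 0.66, 0.23, 0.25, 1.5], [0.04, -0.05, -0.12, 0.66, 0.23, 0.25, 1.5], [0.04, -0.05, -0.12, 0.66, 0.23, 0.25, 1.5], [0.04, -0.05, -0.12, 0.66, 0.23, 0.25, 1.5]]
```

Call:
{"fn": "step_arm", "kwargs": {
  "commands": [
    [0,0,-0.1,0.6,0.3,0.3,1.5],
    [0,0,-0.1,0.6,0.3,0.3,1.5],
    [0,0,-0.1,0.6,0.2,0.2,1.5],
    [0,-0.1,-0.1,0.6,0.2,0.2,1.5],
    [0,0,0,0,0,0,1.5],
    [0,0,0,0,0,0,1.5]
  ]
}}

```text
time_s: 8.28
ee_pos: [0.4498, -0.1853, 0.1075]
ee_rot: [0.698, -0.104, 0.701, 0.106]
force: [0.7, 0.3, -6.3]
grip_width: 0.0191
```

```bash
python3 st.py; python3 plan.py .4495 -.1905 .095 106.85 3 1.5
```

```text
t 8.28 p [ 449.78 -185.3   107.45] yaw 107.12 xaxis [-0.005   0.0019 -1.    ] F [ 0.75  0.26 -6.33] T [-0.001  0.001 -0.012] w 19.1 j [-0.39 -0.07 -0.22  1.43 -0.   -0.69]
at [ 0.4498 -0.1853  0.1075] yaw 107.12
[[0.09, -0.08, -0.06, 0.41, -0.16, -0.06, 1.5], [0.09, -0.08, -0.06, 0.41, -0.16, -0.06, 1.5], [0.09, -0.08, -0.06, 0.41, -0.16, -0.06, 1.5]]
```

Call:
{"fn": "step_arm", "kwargs": {
  "commands": [
    [0.1,-0.1,0,0.2,-0.2,0,1.5],
    [0.1,-0.1,0,0.2,-0.2,0,1.5],
    [0,0,0,0.2,-0.1,0,1.5],
    [0,0,0,0,0,0,1.5],
    [0,0,0,0,0,0,1.5]
  ]
}}

```text
time_s: 8.7
ee_pos: [0.4517, -0.1904, 0.1011]
ee_rot: [0.699, -0.103, 0.7, 0.105]
force: [-0.6, 0.4, -6.8]
grip_width: 0.0191
```

```bash
python3 st.py
python3 - <<'E'
from workcell import bot
import cv2,pickle,numpy as np
from h import *
d={}
for n in ["scene","side"]:
    c=bot.camera(n);d[n]=c
    P=cloud(c);z=P[...,2]
    M=(P[...,0]>.28)&(P[...,0]<.6)&(P[...,1]>-.32)&(P[...,1]<-.05)&(z>.07)&(z<.105)
    zz=z[M];h,e=np.histogram(zz,bins=np.arange(.07,.106,.002));k=e[h.argmax()]+.001
    q=P[M&(abs(z-k)<.004)]
    print(n,k,cv2.minAreaRect(q[:,:2].astype(np.float32)*1000))
pickle.dump(d,open("cams2.pkl","wb"))
cv2.imwrite("pics/m1.png",np.hstack([cv2.resize(d["side"]["img"][120:220,210:360],None,fx=2.6,fy=2.6),cv2.resize(d["scene"]["img"][120:220,150:300],None,fx=2.6,fy=2.6)]))
E
python3 plan.py .4495 -.1905 .095 106.85 3 1.5
```

```text
t 8.7 p [ 451.69 -190.36  101.12] yaw 106.94 xaxis [-9.0e-04  2.7e-03 -1.0e+00] F [-0.58  0.39 -6.76] T [-0.021  0.052  0.041] w 19.1 j [-0.4  -0.06 -0.23  1.41  0.   -0.7 ]
scene 0.08900000000000002 ((455.3072509765625, -188.0731658935547), (161.7611541748047, 131.33831787109375), 16.86356544494629)
side 0.09100000000000003 ((451.7728271484375, -189.96649169921875), (159.6378631591797, 135.6761474609375), 17.712844848632812)
at [ 0.4517 -0.1903  0.1012] yaw 106.94
[[0.03, -0.0, -0.05, 0.21, 0.02, -0.07, 1.5], [0.03, -0.0, -0.05, 0.21, 0.02, -0.07, 1.5], [0.03, -0.0, -0.05, 0.21, 0.02, -0.07, 1.5]]
```

View pics/m1.png

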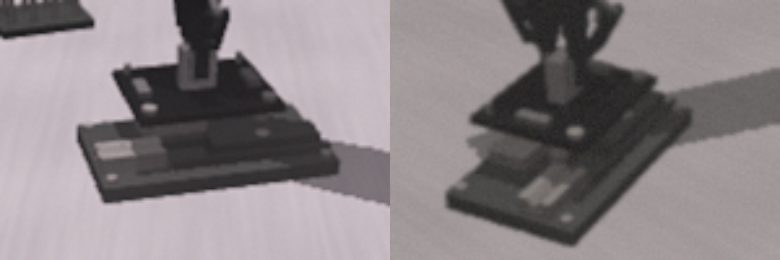

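Call:
{"fn": "step_arm", "kwargs": {
  "commands": [
    [0,0,0,0.2,0,-0.2,1.5],
    [0,0,0,0.2,0,-0.1,1.5],
    [0,0,0,0.2,0,0,1.5],
    [0,0,0,0,0,0,1.5],
    [0,0,0,0,0,0,1.5]
  ]
}}

```text
time_s: 9.22
ee_pos: [0.4485, -0.1915, 0.0949]
ee_rot: [0.699, -0.103, 0.699, 0.105]
force: [0.3, -0.3, -6.6]
grip_width: 0.0193
```

```bash
python3 st.py;python3 plan.py .4486 -.1903 .09 106.85 3 1.5
```

```text
t 9.22 p [ 448.48 -191.47   94.88] yaw 106.92 xaxis [-4.0e-04  2.5e-03 -1.0e+00] F [ 0.3  -0.35 -6.64] T [ 0.025 -0.021 -0.021] w 19.33 j [-0.4  -0.07 -0.24  1.4   0.   -0.7 ]
at [ 0.4485 -0.1915  0.0949] yaw 106.92
[[0.02, 0.01, -0.05, 0.16, 0.04, 0.02, 1.5], [0.02, 0.01, -0.05, 0.16, 0.04, 0.02, 1.5], [0.02, 0.01, -0.05, 0.16, 0.04, 0.02, 1.5]]
```

Call:
{"fn": "step_arm", "kwargs": {
  "commands": [
    [0,0,-0.1,0.1,0.1,0,1.5],
    [0,0,0,0.1,0,0,1.5],
    [0,0,0,0.1,0,0,1.5],
    [0,0,0,0.1,0,0,1.5],
    [0,0,0,0,0,0,1.5]
  ]
}}

```text
time_s: 9.63
ee_pos: [0.4482, -0.1903, 0.0905]
ee_rot: [0.7, -0.104, 0.699, 0.104]
force: [0.1, -0.6, -6.7]
grip_width: 0.0193
```

```bash
python3 st.py
```

```text
t 9.63 p [ 448.21 -190.3    90.52] yaw 106.93 xaxis [ 2.e-04  6.e-04 -1.e+00] F [ 0.08 -0.59 -6.75] T [-0.03   0.002 -0.001] w 19.33 j [-0.4  -0.07 -0.25  1.39  0.   -0.7 ]
```

Call:
{"fn": "step_arm", "kwargs": {
  "commands": [
    [0,0,0,0.1,0,0,1.5],
    [0,0,0,0.1,0,0,1.5],
    [0,0,0,0,0,0,1.5]
  ]
}}

```text
time_s: 9.88
ee_pos: [0.4482, -0.1903, 0.0883]
ee_rot: [0.7, -0.104, 0.699, 0.104]
force: [0.2, 0.4, -7.1]
grip_width: 0.0195
```

```bash
python3 st.py
```

```text
t 9.88 p [ 448.25 -190.3    88.32] yaw 106.93 xaxis [ 3.e-04  6.e-04 -1.e+00] F [ 0.22  0.37 -7.13] T [-0.008  0.004 -0.027] w 19.47 j [-0.4  -0.07 -0.26  1.38  0.   -0.7 ]
```

Call:
{"fn": "step_arm", "kwargs": {
  "commands": [
    [0,0,0,0.1,0,0,1.5],
    [0,0,0,0,0,0,1.5]
  ]
}}

```text
time_s: 10.05
ee_pos: [0.4483, -0.1903, 0.0872]
ee_rot: [0.7, -0.104, 0.699, 0.104]
force: [-1.2, -0.2, -5.6]
grip_width: 0.0192
```

```bash
python3 st.py
```

```text
t 10.05 p [ 448.26 -190.28   87.16] yaw 106.93 xaxis [ 2.e-04  7.e-04 -1.e+00] F [-1.23 -0.17 -5.64] T [-0.009  0.006  0.019] w 19.22 j [-0.4  -0.07 -0.26  1.38  0.   -0.7 ]
```

Call:
{"fn": "step_arm", "kwargs": {
  "commands": [
    [0,0,0,0.1,0,0,1.5],
    [0,0,0,0,0,0,1.5]
  ]
}}

```text
time_s: 10.22
ee_pos: [0.4483, -0.1903, 0.0861]
ee_rot: [0.7, -0.104, 0.699, 0.104]
force: [-0.7, 0.1, -5.6]
grip_width: 0.0194
```

```bash
python3 st.py
```

```text
t 10.22 p [ 448.27 -190.32   86.07] yaw 106.93 xaxis [ 3.e-04  6.e-04 -1.e+00] F [-0.65  0.13 -5.61] T [0.009 0.016 0.002] w 19.4 j [-0.4  -0.07 -0.26  1.38  0.   -0.7 ]
```

Call:
{"fn": "step_arm", "kwargs": {
  "commands": [
    [0,0,0,0.1,0,0,1.5],
    [0,0,0,0,0,0,1.5]
  ]
}}

```text
time_s: 10.38
ee_pos: [0.4483, -0.1903, 0.085]
ee_rot: [0.7, -0.104, 0.699, 0.104]
force: [0.1, -0.8, -6.8]
grip_width: 0.0192
```

```bash
python3 st.py
```

```text
t 10.38 p [ 448.29 -190.34   85.  ] yaw 106.93 xaxis [ 4.e-04  6.e-04 -1.e+00] F [ 0.11 -0.85 -6.79] T [-0.01  -0.013 -0.049] w 19.21 j [-0.4  -0.07 -0.26  1.38  0.   -0.7 ]
```

Call:
{"fn": "step_arm", "kwargs": {
  "commands": [
    [0,0,0,0.05,0,0,1.5],
    [0,0,0,0,0,0,1.5]
  ]
}}

```text
time_s: 10.55
ee_pos: [0.4483, -0.1903, 0.0844]
ee_rot: [0.7, -0.104, 0.699, 0.104]
force: [-0.8, -0.4, -6.0]
grip_width: 0.019
```

```bash
python3 st.py
```

```text
t 10.55 p [ 448.26 -190.32   84.41] yaw 106.93 xaxis [ 2.e-04  7.e-04 -1.e+00] F [-0.79 -0.38 -5.95] T [0.035 0.038 0.008] w 18.99 j [-0.4  -0.07 -0.26  1.38  0.   -0.7 ]
```

Call:
{"fn": "step_arm", "kwargs": {
  "commands": [
    [0,0,0,0.05,0,0,1.5],
    [0,0,0,0,0,0,1.5]
  ]
}}

```text
time_s: 10.72
ee_pos: [0.4483, -0.1903, 0.0839]
ee_rot: [0.7, -0.104, 0.699, 0.104]
force: [0.3, 0.3, -6.8]
grip_width: 0.0187
```

```bash
python3 st.py
```

```text
t 10.72 p [ 448.32 -190.33   83.91] yaw 106.93 xaxis [ 4.e-04  6.e-04 -1.e+00] F [ 0.28  0.33 -6.8 ] T [-0.013 -0.019 -0.045] w 18.7 j [-0.4  -0.07 -0.27  1.37  0.   -0.7 ]
```

Call:
{"fn": "step_arm", "kwargs": {
  "commands": [
    [0,0,0,0.05,0,0,1.5],
    [0,0,0,0,0,0,1.5]
  ]
}}

```text
time_s: 10.88
ee_pos: [0.4483, -0.1903, 0.0834]
ee_rot: [0.7, -0.104, 0.699, 0.104]
force: [0.3, -0.5, -6.4]
grip_width: 0.0194
```

```bash
python3 st.py
```

```text
t 10.88 p [ 448.34 -190.32   83.41] yaw 106.93 xaxis [ 4.e-04  6.e-04 -1.e+00] F [ 0.29 -0.51 -6.36] T [ 0.079 -0.279 -0.019] w 19.39 j [-0.4  -0.07 -0.27  1.37  0.   -0.7 ]
```

Call:
{"fn": "step_arm", "kwargs": {
  "commands": [
    [0,0,0,0.05,0,0,1.5],
    [0,0,0,0,0,0,1.5]
  ]
}}

```text
time_s: 11.05
ee_pos: [0.4485, -0.1902, 0.0831]
ee_rot: [0.7, -0.104, 0.699, 0.104]
force: [-0.1, 1.1, -5.6]
grip_width: 0.0191
```

```bash
python3 st.py
```

```text
t 11.05 p [ 448.55 -190.21   83.12] yaw 106.93 xaxis [ 1.1e-03  9.0e-04 -1.0e+00] F [-0.13  1.06 -5.58] T [ 0.155  0.218 -0.016] w 19.09 j [-0.4  -0.07 -0.27  1.37  0.   -0.7 ]
```

Call:
{"fn": "step_arm", "kwargs": {
  "commands": [
    [0,0,0,0.05,0,0,1.5],
    [0,0,0,0,0,0,1.5]
  ]
}}

```text
time_s: 11.22
ee_pos: [0.4486, -0.1901, 0.0829]
ee_rot: [0.7, -0.104, 0.699, 0.104]
force: [-0.7, 0.7, -4.7]
grip_width: 0.019
```

```bash
python3 st.py
```

```text
t 11.22 p [ 448.63 -190.13   82.94] yaw 106.93 xaxis [ 0.0014  0.001  -1.    ] F [-0.73  0.69 -4.66] T [ 0.225  0.055 -0.043] w 19.03 j [-0.4  -0.07 -0.27  1.37  0.   -0.7 ]
```

Call:
{"fn": "step_arm", "kwargs": {
  "commands": [
    [0,0,0,0.05,0,0,1.5],
    [0,0,0,0,0,0,1.5]
  ]
}}

```text
time_s: 11.38
ee_pos: [0.4487, -0.1901, 0.0829]
ee_rot: [0.7, -0.104, 0.699, 0.104]
force: [-0.8, 1.1, -5.2]
grip_width: 0.0193
```

```bash
python3 st.py
```

```text
t 11.38 p [ 448.69 -190.14   82.91] yaw 106.92 xaxis [ 1.8e-03  9.0e-04 -1.0e+00] F [-0.81  1.06 -5.21] T [ 0.386  0.267 -0.104] w 19.32 j [-0.4  -0.07 -0.27  1.37  0.   -0.7 ]
```

Call:
{"fn": "step_arm", "kwargs": {
  "commands": [
    [0,0,0,0.05,0.05,0,1.5],
    [0,0,0,0.03,0,0,1.5]
  ]
}}

```text
time_s: 11.55
ee_pos: [0.4487, -0.1901, 0.0828]
ee_rot: [0.7, -0.104, 0.699, 0.104]
force: [-2.1, 0.8, -0.0]
grip_width: 0.0191
```

```bash
python3 st.py
```

```text
t 11.55 p [ 448.71 -190.07   82.77] yaw 106.9 xaxis [ 2.5e-03 -3.0e-04 -1.0e+00] F [-2.13  0.82 -0.  ] T [ 0.413  0.645 -0.212] w 19.08 j [-0.4  -0.07 -0.27  1.37  0.   -0.7 ]
```

Call:
{"fn": "step_arm", "kwargs": {
  "commands": [
    [0,0,0,0.1,0.05,0,1.5],
    [0,0,0,0.05,0,0,1.5]
  ]
}}

```text
time_s: 11.72
ee_pos: [0.4488, -0.1901, 0.0827]
ee_rot: [0.701, -0.105, 0.698, 0.103]
force: [-2.4, 2.0, 0.5]
grip_width: 0.019
```

```bash
python3 st.py
```

```text
t 11.72 p [ 448.79 -190.06   82.75] yaw 106.88 xaxis [ 0.0039 -0.0017 -1.    ] F [-2.38  1.98  0.51] T [ 0.608  0.993 -0.101] w 19.02 j [-0.4  -0.07 -0.27  1.37 -0.   -0.7 ]
```

Call:
{"fn": "step_arm", "kwargs": {
  "commands": [
    [0,0,0,0,0.05,-0.05,1.5],
    [0,0,0,0.05,0,0,1.5]
  ]
}}

```text
time_s: 11.88
ee_pos: [0.4487, -0.1899, 0.0828]
ee_rot: [0.701, -0.105, 0.698, 0.103]
force: [-1.5, -0.4, 3.2]
grip_width: 0.0194
```

```bash
python3 st.py
```

```text
t 11.88 p [ 448.69 -189.94   82.78] yaw 106.88 xaxis [ 0.0055 -0.0024 -1.    ] F [-1.46 -0.45  3.24] T [ 0.201  0.714 -0.131] w 19.38 j [-0.4  -0.07 -0.27  1.37 -0.   -0.69]
```

Call:
{"fn": "step_arm", "kwargs": {
  "commands": [
    [0,0,0,0,0.1,-0.1,1.5],
    [0,0,0,0.05,0,0,1.5]
  ]
}}

```text
time_s: 12.05
ee_pos: [0.4486, -0.1898, 0.083]
ee_rot: [0.702, -0.106, 0.697, 0.102]
force: [-0.4, -0.7, 2.4]
grip_width: 0.0194
```

```bash
python3 st.py
```

```text
t 12.05 p [ 448.6  -189.78   82.99] yaw 106.89 xaxis [ 0.0084 -0.0038 -1.    ] F [-0.45 -0.67  2.43] T [ 0.125  0.728 -0.074] w 19.37 j [-0.4  -0.08 -0.28  1.36 -0.   -0.69]
```

```bash
python3 plan.py .4486 -.1898 .083 106.87 1 1.5
```

```text
at [ 0.4486 -0.1898  0.083 ] yaw 106.89
[[0.02, 0.4, 0.35, -0.0, -0.0, -0.0, 1.5]]
```

Call:
{"fn": "step_arm", "kwargs": {
  "commands": [
    [0,0.4,0.3,0,0,0,1.5],
    [0,0,0,0,0,0,1.5]
  ]
}}

```text
time_s: 12.22
ee_pos: [0.4486, -0.19, 0.0828]
ee_rot: [0.699, -0.104, 0.7, 0.103]
force: [-0.1, -1.4, -0.2]
grip_width: 0.0193
```

```bash
python3 st.py
cat > look.py <<'E'
from workcell import bot
import cv2,pickle,numpy as np,sys
from h import *
d={}
for n in ["scene","side","wrist"]:
    c=bot.camera(n);d[n]=c
    P=cloud(c,n=="wrist");z=P[...,2]
    M=(P[...,0]>.28)&(P[...,0]<.6)&(P[...,1]>-.32)&(P[...,1]<-.05)&(z>.058)&(z<.078)
    q=P[M]; m=np.ones(len(q),bool)
    for _ in range(6):
        A=np.c_[q[:,:2]-[.45,-.19],np.ones(len(q))];co,*_=np.linalg.lstsq(A[m],q[m,2],rcond=None);r=q[:,2]-A@co;m=abs(r)<.003
    y=np.radians(16.87);g=co[:2]
    print(n,len(q),m.sum(),"z0 %.2f"%(co[2]*1000),"slope deg base x %.3f y %.3f"%tuple(np.degrees([g[0]*np.cos(y)+g[1]*np.sin(y),-g[0]*np.sin(y)+g[1]*np.cos(y)])),cv2.minAreaRect(q[m][:,:2].astype(np.float32)*1000))
pickle.dump(d,open(sys.argv[1]+".pkl","wb"))
cv2.imwrite("pics/"+sys.argv[1]+".png",np.hstack([cv2.resize(d["side"]["img"][120:220,210:360],None,fx=2.6,fy=2.6),cv2.resize(d["scene"]["img"][120:220,150:300],None,fx=2.6,fy=2.6)]))
E
python3 look.py n1
```

```text
t 12.22 p [ 448.56 -189.96   82.8 ] yaw 106.88 xaxis [-2.0e-04 -1.2e-03 -1.0e+00] F [-0.11 -1.39 -0.22] T [-0.143 -0.066 -0.151] w 19.34 j [-0.4  -0.07 -0.27  1.37 -0.   -0.69]
scene 1340 1071 z0 69.90 slope deg base x -0.079 y -0.258 ((452.46246337890625, -188.08172607421875), (161.6839141845703, 132.28868103027344), 17.584197998046875)
side 1059 875 z0 72.05 slope deg base x -0.182 y -0.293 ((447.8951110839844, -187.77774047851562), (159.0007781982422, 134.04486083984375), 15.960710525512695)
wrist 34244 32719 z0 70.47 slope deg base x 0.002 y -0.282 ((446.89337158203125, -192.41888427734375), (158.25518798828125, 130.58798217773438), 16.258872985839844)
```

View pics/n1.png

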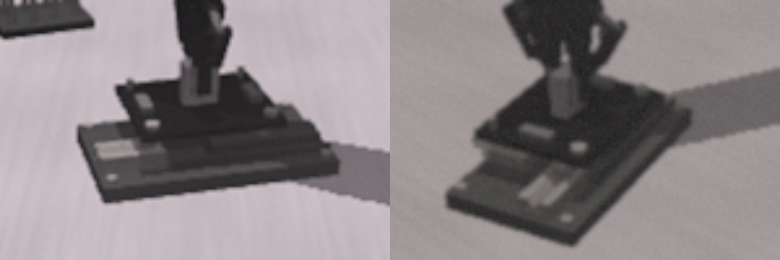

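Run:
```python
import pickle,numpy as np
from h import *
d0=pickle.load(open("cams0.pkl","rb"));w3=pickle.load(open("w3.pkl","rb"))
for n,c in (("scene",d0["scene"]),("side",d0["side"]),("wrist",w3)):
    P=cloud(c,n=="wrist");z=P[...,2]
    def fit(M,ctr,yaw):
        q=P[M];m=np.ones(len(q),bool)
        for _ in range(6):
            A=np.c_[q[:,:2]-ctr,np.ones(len(q))];co,*_=np.linalg.lstsq(A[m],q[m,2],rcond=None);m=abs(q[:,2]-A@co)<.003
        g=np.degrees(co[:2]);y=np.radians(yaw);return m.sum(),"z %.2f"%(co[2]*1e3),"world",g.round(3),"obj",(g[0]*np.cos(y)+g[1]*np.sin(y)).round(3),(-g[0]*np.sin(y)+g[1]*np.cos(y)).round(3)
    X,Y=P[...,0],P[...,1]
    print(n,"plate",fit((X>.44)&(X<.65)&(Y>.1)&(Y<.31)&(z>.025)&(z<.042),[.541,.201],-17.3))
    print(n,"bench around base",fit((X>.3)&(X<.6)&(Y>-.35)&(Y<-.05)&(abs(z)<.008),[.45,-.19],16.87))
```

```text
scene plate (np.int64(2430), 'z 34.49', 'world', array([-0.03 , -0.077]), 'obj', np.float64(-0.006), np.float64(-0.082))
scene bench around base (np.int64(3096), 'z -1.51', 'world', array([0.056, 0.005]), 'obj', np.float64(0.055), np.float64(-0.011))
side plate (np.int64(2490), 'z 36.27', 'world', array([-0.   , -0.107]), 'obj', np.float64(0.032), np.float64(-0.102))
side bench around base (np.int64(2253), 'z 0.55', 'world', array([ 0.005, -0.007]), 'obj', np.float64(0.002), np.float64(-0.008))
wrist plate (np.int64(14988), 'z 34.71', 'world', array([ 0.027, -0.105]), 'obj', np.float64(0.057), np.float64(-0.092))
wrist bench around base (np.int64(8891), 'z -0.17', 'world', array([ 0.033, -0.134]), 'obj', np.float64(-0.007), np.float64(-0.138))
```

Call:
{"fn": "step_arm", "kwargs": {
  "commands": [
    [0,0,0.1,0.1,0,0,1.5],
    [0,0,0,0.05,0,0,1.5]
  ]
}}

```text
time_s: 12.53
ee_pos: [0.4487, -0.1901, 0.0826]
ee_rot: [0.7, -0.104, 0.699, 0.104]
force: [-1.9, 0.1, 3.8]
grip_width: 0.0192
```

```bash
python3 st.py
```

```text
t 12.53 p [ 448.72 -190.09   82.63] yaw 106.87 xaxis [ 6.e-04  1.e-04 -1.e+00] F [-1.85  0.1   3.76] T [ 0.21   0.547 -0.189] w 19.24 j [-0.4  -0.07 -0.27  1.37  0.   -0.7 ]
```

Call:
{"fn": "step_arm", "kwargs": {
  "commands": [
    [0,0,0,0.05,0,-0.05,1.5],
    [0,0,0,0.03,0,0,1.5]
  ]
}}

```text
time_s: 12.7
ee_pos: [0.4487, -0.1901, 0.0827]
ee_rot: [0.7, -0.104, 0.699, 0.104]
force: [-0.9, -0.3, 2.8]
grip_width: 0.0194
```

```bash
python3 st.py
```

```text
t 12.7 p [ 448.67 -190.09   82.68] yaw 106.87 xaxis [ 2.2e-03  5.0e-04 -1.0e+00] F [-0.85 -0.34  2.78] T [-0.034  0.407 -0.204] w 19.42 j [-0.4  -0.07 -0.27  1.37  0.   -0.7 ]
```

Call:
{"fn": "step_arm", "kwargs": {
  "commands": [
    [0,0,0,0,0,0,2.2],
    [0,0,0,0,0,0,2.6],
    [0,0,0,0,0,0,3.2],
    [0,0,0,0,0,0,3.2],
    [0,0,0,0,0,0,3.2]
  ]
}}

```text
time_s: 13.12
ee_pos: [0.4481, -0.1896, 0.0818]
ee_rot: [0.7, -0.103, 0.699, 0.105]
force: [-0.1, 0.2, 0.1]
grip_width: 0.0321
```

```bash
python3 st.py;python3 look.py n2
```

```text
t 13.12 p [ 448.08 -189.56   81.78] yaw 106.92 xaxis [ 6.0e-04  1.6e-03 -1.0e+00] F [-0.1   0.24  0.07] T [-0.005  0.03   0.019] w 32.13 j [-0.4  -0.07 -0.27  1.37  0.   -0.7 ]
scene 1300 1021 z0 69.92 slope deg base x -0.221 y 0.067 ((451.6684265136719, -188.7240447998047), (164.21348571777344, 131.80142211914062), 16.922155380249023)
side 1057 868 z0 71.87 slope deg base x -0.078 y 0.013 ((446.9349670410156, -187.31317138671875), (161.10418701171875, 134.5831756591797), 16.817047119140625)
wrist 35116 33501 z0 70.34 slope deg base x -0.020 y -0.068 ((447.36187744140625, -192.24075317382812), (158.7614288330078, 130.5128173828125), 16.752668380737305)
```

View pics/n2.png

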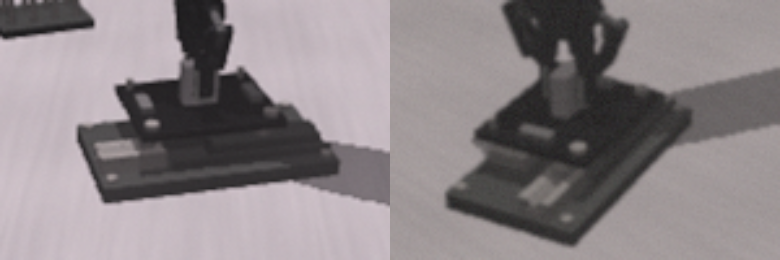

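Call:
{"fn": "step_arm", "kwargs": {
  "commands": [
    [0,0,0,0,0,0,4.5],
    [0,0,0,0,0,0,6],
    [0,0,0,0,0,0,6],
    [0,0,0,-0.5,0,0,6],
    [0,0,0,-1.5,0,0,6],
    [0,0,0,-2,0,0,6],
    [0,0,0,-2,0,0,6],
    [0,0,0,-2,0,0,6]
  ]
}}

```text
time_s: 13.93
ee_pos: [0.4457, -0.1887, 0.1612]
ee_rot: [0.697, -0.102, 0.702, 0.106]
force: [-0.1, -0.1, 0.5]
grip_width: 0.0599
```

Call:
{"fn": "step_arm", "kwargs": {
  "commands": [
    [0,0,0,-2,0,1,7],
    [0,0,0,-2,0,1,7],
    [0,0,0,-1,0,1,7],
    [0,0,0,0,0,0.5,7],
    [0,0,0,0,0,0,7],
    [0,0,0,0,0,0,7]
  ]
}}

```text
time_s: 14.43
ee_pos: [0.4815, -0.179, 0.2198]
ee_rot: [0.7, -0.103, 0.699, 0.104]
force: [1.0, -0.5, -1.2]
grip_width: 0.0701
```

```bash
python3 st.py;python3 look.py n3
python3 - <<'E'
import pickle,cv2
cv2.imwrite("pics/n3w.png",pickle.load(open("n3.pkl","rb"))["wrist"]["img"])
E
```

```text
t 14.43 p [ 481.53 -178.97  219.81] yaw 106.89 xaxis [ 4.0e-04  1.8e-03 -1.0e+00] F [ 1.   -0.51 -1.15] T [-0.015  0.008 -0.043] w 70.07 j [-0.36 -0.    0.06  1.63  0.   -0.65]
scene 1379 1099 z0 69.84 slope deg base x -0.014 y -0.030 ((451.9413757324219, -187.4112091064453), (163.50660705566406, 130.7330780029297), 16.617422103881836)
side 1053 873 z0 71.90 slope deg base x -0.080 y -0.039 ((448.00201416015625, -188.27195739746094), (160.1778564453125, 133.2440185546875), 16.372228622436523)
wrist 18039 17163 z0 70.29 slope deg base x -0.097 y -0.064 ((448.2913513183594, -192.3413543701172), (159.75526428222656, 130.84913635253906), 16.72911262512207)
```

View pics/n3.png

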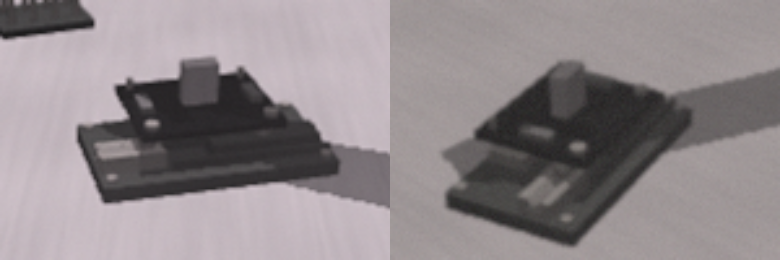

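View pics/n3w.png

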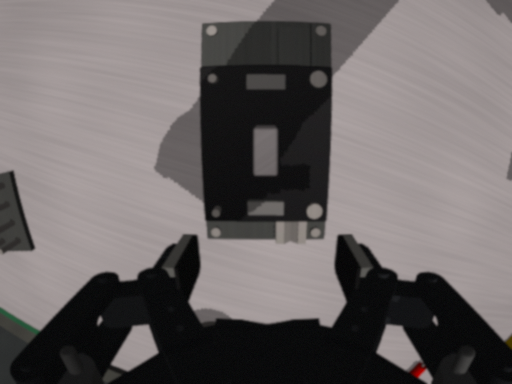

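Run:
```python
import pickle,numpy as np
from h import *
d=pickle.load(open("n3.pkl","rb"));y=np.radians(16.87);R=np.array([[np.cos(y),-np.sin(y)],[np.sin(y),np.cos(y)]])
for n,o in (("wrist",(465.8,-186.5)),("scene",(469.1,-182.6)),("side",(465.6,-183.6))):
    P=cloud(d[n],n=="wrist");q=P.reshape(-1,3)*1000;b=(q[:,:2]-o)@R;z=q[:,2]
    def med(x0,x1,y0,y1,z0,z1):
        m=(b[:,0]>x0)&(b[:,0]<x1)&(b[:,1]>y0)&(b[:,1]<y1)&(z>z0)&(z<z1)
        return m.sum(),z[m].mean().round(2) if m.sum() else None, (z[m].std()/max(1,m.sum())**.5).round(3) if m.sum() else None
    print(n,"slab -x",med(-155,-110,-60,0,16,24),"slab +x",med(80,100,-60,5,16,24),"bench -x",med(-230,-180,-60,60,-5,5),"bench +x",med(120,150,-60,60,-5,5))
    print("  plate -x",med(-90,-55,-30,-10,66,75),"+x",med(25,50,-30,-10,66,75),"+y",med(-45,10,30,50,66,75),"-y",med(-45,10,-50,-30,66,75))
    print("  plate pts A",med(-70,-50,25,50,66,75), "B",med(25,50,25,50,66,75))
```

```text
wrist slab -x (np.int64(1910), np.float64(19.07), np.float64(0.02)) slab +x (np.int64(761), np.float64(18.97), np.float64(0.029)) bench -x (np.int64(1083), np.float64(-1.03), np.float64(0.025)) bench +x (np.int64(1693), np.float64(-1.1), np.float64(0.017))
  plate -x (np.int64(614), np.float64(70.48), np.float64(0.035)) +x (np.int64(351), np.float64(70.29), np.float64(0.047)) +y (np.int64(1093), np.float64(70.31), np.float64(0.021)) -y (np.int64(1099), np.float64(70.42), np.float64(0.022))
  plate pts A (np.int64(519), np.float64(70.42), np.float64(0.031)) B (np.int64(502), np.float64(70.18), np.float64(0.038))
scene slab -x (np.int64(0), None, None) slab +x (np.int64(110), np.float64(18.66), np.float64(0.121)) bench -x (np.int64(133), np.float64(-1.62), np.float64(0.113)) bench +x (np.int64(341), np.float64(-1.36), np.float64(0.062))
  plate -x (np.int64(2), np.float64(71.56), np.float64(1.473)) +x (np.int64(18), np.float64(70.64), np.float64(0.435)) +y (np.int64(78), np.float64(69.77), np.float64(0.119)) -y (np.int64(65), np.float64(69.98), np.float64(0.148))
  plate pts A (np.int64(35), np.float64(69.73), np.float64(0.182)) B (np.int64(32), np.float64(70.01), np.float64(0.199))
side slab -x (np.int64(28), np.float64(20.43), np.float64(0.216)) slab +x (np.int64(42), np.float64(20.68), np.float64(0.161)) bench -x (np.int64(299), np.float64(0.51), np.float64(0.062)) bench +x (np.int64(218), np.float64(0.56), np.float64(0.069))
  plate -x (np.int64(21), np.float64(72.02), np.float64(0.227)) +x (np.int64(10), np.float64(71.95), np.float64(0.32)) +y (np.int64(67), np.float64(71.88), np.float64(0.082)) -y (np.int64(18), np.float64(72.02), np.float64(0.199))
  plate pts A (np.int64(28), np.float64(71.83), np.float64(0.152)) B (np.int64(23), np.float64(71.87), np.float64(0.177))
```

Run:
```python
from workcell import bot
print(bot.sign_off(), bot.get_state()["time_s"])
```

```text
the job is handed in; nothing more can be done
the job is handed in; nothing more can be done
```

The nest plate is set on the fixture base with its feet A, B and C in the cone, groove and pad. It is let go and level, and I handed the job in at about 14.6 s. `sign_off` reports no verdict, so what follows is from my own checks.

- **Finding the seat:** The cone showed in the camera images at about base x −84 to −85 mm, so I did not have to search the bar for it. I started over it and lowered the plate in 0.5 to 1 mm steps. The foot passed below the bar top with no clear contact, and first contact came about 0.7 mm above the expected home height.
- **Seating:** I nudged the plate a little in the groove direction and across it, levelled it, then opened the gripper and backed off.
- **Forces:** The highest contact force I read on the base was about 11 N, against the 30 N limit. Forces were read only at the end of each move call.
- **Height:** The plate top lies within about 0.3 mm of the home height in all three cameras.
- **Level:** The slope read between 0° and 0.1°, which is within the camera error.
- **Disagreement:** The wrist depth showed the foot A side about 0.1 to 0.2 mm higher than the B side, while scene and side showed the reverse, within their noise. I took this as noise and did not grip the plate again to test it.
- **Bystanders:** The arm's path stayed clear of the bin, screwdriver and bowl. I did not measure their positions again afterwards.

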